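Lock the vial sled on its strut rail with the twist-in stop

TASK

Lock the vial sled on the strut rail: set the loose twist-in stop into the open part of the channel with its nut lengthwise in the slot, press it gently down against its spring, turn it a quarter turn clockwise seen from above and let it rise until the grooves of the nut catch the channel lips. Then slide the stop along the channel, pushing the sled home against the stop already fixed at the other end, and press it up snug, firmly but without forcing it, to take out all the play. Leave it standing there upright, let go, and do not disturb the things round about.

Things in the scene. Friction and masses are not known exactly. Their poses are not given: they have to be found in the camera images.
- stop: Loose twist-in rail stop, 90 mm tall, about 0.15 kg, standing upright on the bench at first. Origin under the middle of its relaxed spring foot; z up the stem, y along the nut and the thumb bar. From below: spring foot, 18 mm across, z 0-3; coil spring; steel nut z 29-37; stem 20 mm across up to z 48; neck 13 mm across; grey thumb bar z 62-90 mm. A half turn looks and works the same.
- thumb_bar (a point): Middle of the stop's grey thumb bar, on the stem axis, 76 mm above the stop's origin. The bar is 38 mm long (stop's y), 14 mm thick (stop's x) and 28 mm tall, to be gripped across its 14 mm. It lies parallel to the nut.
- nut (a point): Middle of the nut's top, on the stem axis, 37 mm above the stop's origin. The nut is 34 mm long (stop's y), 20 mm wide, 8 mm thick, tapered below to 31 x 17 mm. Two grooves in its top, 3 mm deep (floor 34 mm above the origin), lie 9.5 to 15 mm either side of the axis along y. Two opposite corners are cut back: in the channel it turns only clockwise seen from above, and stops a few degrees past a quarter turn.
- foot (a point): Middle of the underside of the stop, at its origin: where the round spring foot ends while the spring is relaxed. The spring pushes the foot down with 6 N at first and 1 N more for each mm pressed in; after 9 mm (15 N) it is solid. Pressing it down with more than 20 N is forcing it.
- rail: Steel strut channel fixed to the bench on two cross feet, 41 mm wide, 360 mm long, ends closed by black caps. Origin on the bench top under its middle; y along, x across. Slot 22 mm wide, channel top at z 47 mm; lips 2.5 mm thick (x 11 to 13.5 mm) hang down to z 40; inside it is 36 mm wide, floor at z 8.5 mm. The sled is on the -y side; the channel is open from the sled's face to y = 179 mm.
- lip_level (a point): A point in the middle of the slot in the open part, 120 mm along the rail's y, at the lips' lower edge (rail z 40 mm). The stop's foot meets the channel floor when the stop's origin is at rail z 8.5 mm; the nut is clear below the lips when its origin is below rail z 3 mm (spring about 11.5 N); turned and let up, it rises to rail z 6 mm with the lips in its grooves (spring still 8.5 N).
- sled_face (a point): Middle of the sled's end face that looks to the open part (+y of the rail), at channel-top level (rail z 47 mm). It is the end of a tongue, 18 mm wide, that runs in the slot from 6.5 mm below to 3 mm above this point. The stop touches it when its axis is 10 mm away. Lengthwise, the nut needs 17 mm between its axis and this face. The sled slides along the rail with about 3 N of friction.
- sled (a joint): How far, in m, the vial sled stands from the stop fixed at the rail's -y end: 0 touching, growing toward the open part; 8 to 25 mm at first. The sled is 160 mm long between its end faces; its plate reaches to 4 mm short of the face and 6 mm above the channel top; the white block with three vials starts 35 mm behind the face, and the vials reach 61 mm above the channel top.
- fixed_face (a point): The point, at channel-top level, where the sled's far end touches the stop already fixed at the rail's -y end. With the sled home, sled_face is 160 mm from here along the rail's y, and the loose stop's axis ends 170 mm from here. Snug: the stop presses on the sled with about 10 N for a moment (6 to 20 N); more is forcing it. Sliding the caught stop takes about 5 N, the sled 3 N more.
- beaker: Bystander: clear beaker, 73 mm across, 94 mm tall; origin under its middle.
- amber_bottle: Bystander: brown bottle, 58 mm across, 115 mm tall; origin under its middle.
Not all that is in view belongs to the job. What is shaped like the stop but brown, green or yellow is not meant.

How it is judged:
By the outcome, as a careful person would: the job done as asked, in the order asked, and still so for the second after the job is handed in, with the robot touching nothing.
It also fails if it takes over 51 s, if anything falls off the work surface, if the arm or the gripper's body presses on something with over 40 N, if the wrist force passes 120 N, or if a joint passes its speed limit or range.

ROBOT

A 6-joint arm with a two-finger parallel gripper is mounted at the origin on the work surface; the furniture and walls round the work are solid. World frame = base frame: x ahead of the robot, y to its left, z up, the work surface at z = 0. Lengths are in m, angles in rad, forces in N, time in s.
With the tool pointing down it reaches from about 0.35 to 0.85 m from the base axis. Payload 8.1 kg.
Tool frame: the origin (TCP) lies midway between the tips of the shut fingers; the grasp point (between the pads) lies robot.grip_depth behind it (robot.grip_depth is the distance from the TCP to the grasp point, in m); z points along the fingers, y is the line along which they close (so a half turn about z gives the same grasp; the last joint's range is limited). The gripper opens to 93 mm and grips with 3 to 60 N. Pads are 15 mm wide; open, the fingers measure 128 mm over their backs; the gripper's body (75 mm by 188 mm) begins 65 mm behind the grasp point.
Start: joints at [1.116, 0.13, 1.488, -0, 1.523, -0.085], TCP at [0.217, 0.559, 0.219] pointing down, gripper open.
Joint ranges: [-2.96, 2.96], [-0.89, 2.26], [0.02, 2.5], [-1.34, 4.48], [0, 2.73], [-2.66, 2.66]. Speed limits (rad/s): [2.39, 2.39, 2.79, 3.14, 3.14, 3.14].

INTERFACE

Orientations are given as a rotation vector (axis times angle).
In Python, from plant import robot gives the robot as it stands.
- The arm moves only by the tool carry_out, never from a script. Its argument "rows" is a list of rows, each a list of 6 numbers: the shift along the tool's x, y, z in m, then the turn, a rotation vector about the tool's x, y, z in degrees. A call has 1 to 12 rows; each row is the pose to reach, as a shift and turn from the pose commanded when the call began, along the tool's axes at that moment; what a row does not reach only later rows make up. A row lasts 1/8 s, in which the tool goes at most 62.5 mm and 10.7 degrees, less where a joint would pass 70% of its speed; a pose out of reach is approached as far as the arm can. A call with a gripper value outside its range is refused whole. "jaw" is the closure in counts, from 0 (fully open) to 255 (shut), set as the call begins (left out, the last holds). The fingers move at their own pace and stop on an object; "force" is the grip in N (left out, the last holds). Time passes only in rows, so rows that repeat a pose let the fingers close. It gives the time, the measured TCP pose, the force, the opening and the grip force at its end, in the units of the state.
- robot.read_state(): the state, without advancing time (a new reading comes with each control period).
- robot.read_camera(name): name is "scene" or "top" or "wrist"; returns the picture (480x640x3 uint8, red, green, blue); there is no depth.
- robot.camera_model(name): a dict with "fx", "fy", "cx", "cy" (pixels), "dist" ([k1, k2, p1, p2, k3] as OpenCV has them; the pictures are not rectified), "R" (3x3) and "t" (3): a world point X has camera coordinates R X + t; the wrist camera has in their place "mount" (4x4, takes a point from camera to tool coordinates, whose origin is the TCP and whose axes are the flange's). Camera axes: x right, y down, z forward; pixel columns grow to the right and rows downward; lengths in m; the calibration is good to about 2 mm. A picture is of the moment at which its call begins: read the wrist's pose just before it. camera_model takes no time and is no camera call.
- robot.close_job(): hands the job in; it is judged then, once.
Trained networks look in the newest picture that a camera, given by its name, has taken for a name from the list of things; names that differ only in an ending like _2 or _b are one class to them, and where a whole thing is asked for, a point or a joint stands for the part that bears it (a point fixed in the world has none). Each returns a list of dicts, best first, with "conf" (0 to 1); they miss things now and then, are a little off and sometimes report something else, mostly with a low value. They report only what shows in the picture. A call takes as long as a camera call. They do not tell look-alikes from the thing itself.
- robot.outline_of(camera, target): "pixels" (480x640 bool, what is visible of it) and "pixel" ([column, row] in pixels, amid what is visible of it).
The state is a dict: "t": time; "q": joint angles; "dq": joint speeds; "joint_torque": joint torques, N m; "tool_pos": TCP position; "orientation": TCP orientation; "force": force on the tool from outside, world axes, zero at the start; "wrist_torque": the same for the moment, N m; "opening": finger opening in m; "gripper_force": force on a finger pad.
Only numpy, scipy, OpenCV 4.12 (cv2) and the standard library are available. Lean on these libraries where they do the work, as an engineer would, in place of code of your own. Each camera call takes 0.05 s, during which the arm holds its last target. There are 200 camera calls.

## Working session

There is one attempt and no reset: what is moved stays moved. The work goes in short steps, Python scripts to look and compute and a tool call to move; the robot and the scene stay as the last step left them, time stands still between calls to the robot, and variables do not carry over. Pictures are saved under pics/ and viewed, at most 13 in all, crops included, and the job is handed in when it is done.

Besides the shell and the picture viewer there is one more tool, called after ">>>" by a JSON object that holds its "method" and its "body". carry_out: Moves the arm, as the interface text tells. Its arguments: {"type":"object","properties":{"rows":{"type":"array"},"jaw":{"type":"number"},"force":{"type":"number"}},"required":["rows"]}

```bash
mkdir -p pics; ls
python3 - <<'E'
from plant import robot
import cv2,numpy as np
s=robot.read_state();print(s['t'],s['tool_pos'],s['orientation'],s['opening'],robot.grip_depth)
ims=[robot.read_camera(n) for n in("scene","top")]
for n,i in zip(("scene","top"),ims): cv2.imwrite(f"pics/{n}0.png",i[:,:,::-1])
for n in("scene","top"):
  c=robot.camera_model(n);print(n,{k:np.round(v,4).tolist() for k,v in c.items()})
print(robot.camera_model("wrist"))
for n in("scene","top"):
  for t in("stop","rail","sled","sled_face","beaker","amber_bottle"):
    for r in robot.outline_of(n,t): print(n,t,round(r['conf'],2),np.round(r['pixel']),r['pixels'].sum())
E
```

```text
pics
0.0 [0.21658441 0.55894979 0.21761152] [-5.77450163e-01 -3.08756194e+00  2.70971810e-03] 0.0930018535529037 0.0188
scene {'fx': 459.4772, 'fy': 459.4772, 'cx': 320.5287, 'cy': 244.2873, 'dist': [-0.0169, 0.0, 0.0, 0.0, 0.0], 'R': [[0.7035, -0.7107, -0.0087], [-0.4812, -0.4672, -0.7417], [0.5231, 0.5259, -0.6707]], 't': [-0.3101, 0.3656, 0.6491]}
top {'fx': 487.0371, 'fy': 487.0371, 'cx': 315.6155, 'cy': 237.6793, 'dist': [-0.1075, 0.0, 0.0, 0.0, 0.0], 'R': [[0.0302, -0.9994, 0.0179], [-0.9956, -0.0316, -0.0884], [0.0889, -0.0151, -0.9959]], 't': [0.0665, 0.5525, 1.097]}
{'fx': 340.2739476022634, 'fy': 340.2739476022634, 'cx': 322.3906328659619, 'cy': 237.93207728084946, 'dist': array([-0.05137093,  0.        ,  0.        ,  0.        ,  0.        ]), 'mount': array([[-7.23174374e-04, -9.57471004e-01, -2.88528601e-01,
         8.09193529e-02],
       [ 9.99999641e-01, -8.19884744e-04,  2.14334920e-04,
         5.63755165e-04],
       [-4.41779669e-04, -2.88528342e-01,  9.57471253e-01,
        -1.66477653e-01],
       [ 0.00000000e+00,  0.00000000e+00,  0.00000000e+00,
         1.00000000e+00]])}
scene stop 0.81 [250. 216.] 394
scene stop 0.8 [241. 239.] 220
scene stop 0.75 [217. 222.] 406
scene stop 0.65 [232. 198.] 401
scene rail 0.89 [384. 319.] 7510
scene sled 0.76 [380. 313.] 2861
scene sled 0.36 [382. 319.] 7694
scene sled_face 0.8 [381. 315.] 2832
scene sled_face 0.58 [382. 321.] 7701
scene beaker 0.78 [390. 248.] 1620
scene beaker 0.49 [380. 321.] 7542
scene amber_bottle 0.83 [280. 187.] 1037
scene amber_bottle 0.38 [381. 324.] 7502
top stop 0.73 [184. 240.] 219
top stop 0.72 [236. 274.] 153
top stop 0.65 [220. 251.] 194
top stop 0.5 [200. 276.] 219
top rail 0.62 [378. 262.] 4123
top sled 0.86 [394. 262.] 1422
top sled_face 0.93 [391. 260.] 1402
top beaker 0.84 [350. 188.] 958
top amber_bottle 0.64 [212. 197.] 717
```

View pics/scene0.png

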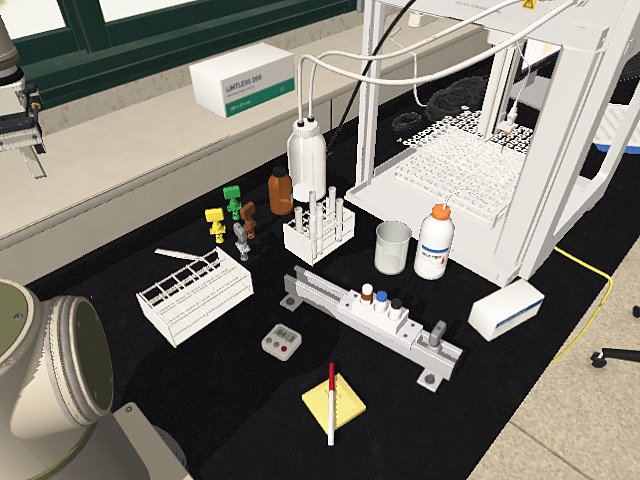

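View pics/top0.png

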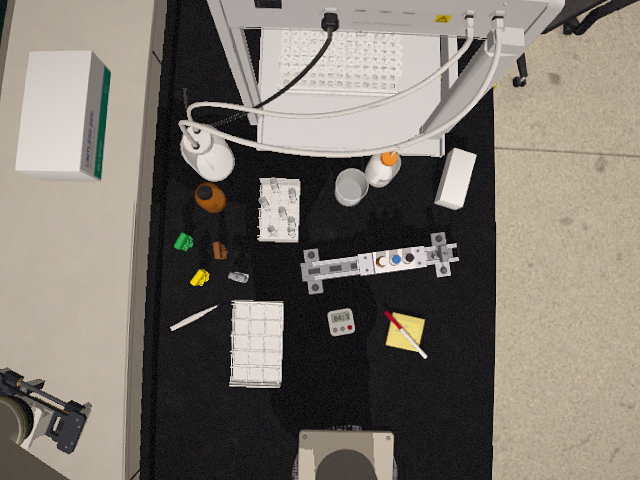

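The stop look-alikes in the top picture are green (184,241), brown (220,251), yellow (200,277) and grey (238,277). In the scene picture the grey one is at (241,239). Only the grey one fits the description. I'll confirm it in a crop and localise it.

```bash
cat > h.py <<'E'
from plant import robot
import cv2,numpy as np
from scipy.spatial.transform import Rotation as Ro
def cam(n,s=None):
    c=robot.camera_model(n);K=np.array([[c['fx'],0,c['cx']],[0,c['fy'],c['cy']],[0,0,1.]])
    if n=='wrist':
        s=s or robot.read_state();T=np.eye(4);T[:3,:3]=Ro.from_rotvec(s['orientation']).as_matrix();T[:3,3]=s['tool_pos']
        W=np.linalg.inv(T@c['mount']);return K,np.array(c['dist']),W[:3,:3],W[:3,3]
    return K,np.array(c['dist']),np.array(c['R']),np.array(c['t'])
def proj(C,X):
    K,d,R,t=C;return cv2.projectPoints(np.atleast_2d(np.float64(X)),cv2.Rodrigues(R)[0],t,K,d)[0][:,0]
def onz(C,p,z):
    K,d,R,t=C;u=cv2.undistortPoints(np.float64(p).reshape(-1,1,2),K,d)[:,0]
    v=np.c_[u,np.ones(len(u))]@R;o=-R.T@t
    return o+v*((z-o[2])/v[:,2:3])
def ray(C,p):
    K,d,R,t=C;u=cv2.undistortPoints(np.float64(p).reshape(-1,1,2),K,d)[0,0];v=R.T@np.r_[u,1];return -R.T@t,v/np.linalg.norm(v)
def tri(*rs):
    A=sum(np.eye(3)-np.outer(v,v) for o,v in rs);b=sum((np.eye(3)-np.outer(v,v))@o for o,v in rs);return np.linalg.solve(A,b)
E
python3 - <<'E'
from h import *
a=cv2.imread('pics/scene0.png')[170:290,190:320];b=cv2.imread('pics/top0.png')[215:335,165:295]
cv2.imwrite('pics/c.png',np.hstack([cv2.resize(x,None,fx=3,fy=3,interpolation=2) for x in(a,b)]))
T=cam('top');S=cam('scene')
print('stop',onz(T,[238,276],.076),onz(S,[242,231],.076))
print('rail ends top',onz(T,[[303,272],[458,253]],.047))
print('face',onz(T,[[358,265]],.05),'box',onz(T,[[232,302],[283,302]],.06),'br/yel',onz(T,[[220,250],[201,278]],.08))
E
```

```text
stop [[0.45634397 0.25094169 0.076     ]] [[0.45841488 0.24967811 0.076     ]]
rail ends top [[ 0.47009026  0.10981721  0.047     ]
 [ 0.52338425 -0.24180985  0.047     ]]
face [[ 0.48940737 -0.01292383  0.05      ]] box [[0.39876348 0.26414513 0.06      ]
 [0.40245855 0.15164781 0.06      ]] br/yel [[0.51157675 0.29217658 0.08      ]
 [0.44925492 0.33097079 0.08      ]]
```

View pics/c.png

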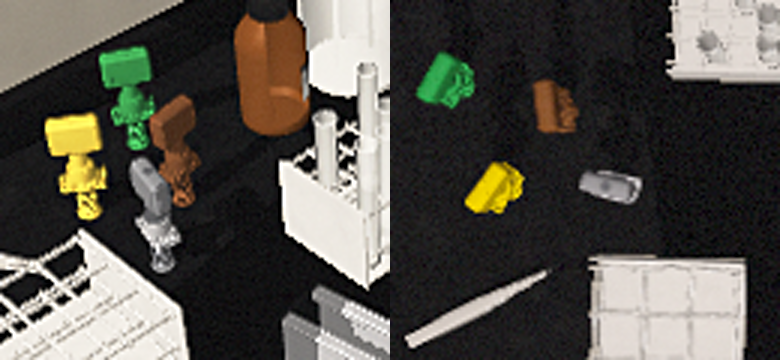

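The crop shows the grey stop between the yellow and brown ones, at crop (610,186), which is top (238,277). Its bar lies roughly along world y. I'll move the wrist camera over it and partly close the jaws.

>>> {"method": "carry_out", "body": {"rows": [[-0.335, -0.201, 0.018, 0, 0, 64], [-0.335, -0.201, 0.018, 0, 0, 64], [-0.335, -0.201, 0.018, 0, 0, 64], [-0.335, -0.201, 0.018, 0, 0, 64], [-0.335, -0.201, 0.018, 0, 0, 64], [-0.335, -0.201, 0.018, 0, 0, 64], [-0.335, -0.201, 0.018, 0, 0, 64], [-0.335, -0.201, 0.018, 0, 0, 64], [-0.335, -0.201, 0.018, 0, 0, 64]], "jaw": 130, "force": 20}}

```text
t: 1.82
tool_pos: [0.4558, 0.2522, 0.2007]
orientation: [-2.123, -2.315, -0.0]
force: [-0.5, -0.7, -0.3]
opening: 0.0458
gripper_force: 0.0
```

Run:
```python
from h import *
s=robot.read_state();print(s['t'],s['q'],s['tool_pos'],s['orientation'],s['opening'],s['force'])
print(Ro.from_rotvec(s['orientation']).as_matrix().round(4))
i=robot.read_camera('wrist');cv2.imwrite('pics/w1.png',i[:,:,::-1])
C=cam('wrist',s)
for r in robot.outline_of('wrist','stop'):
  c,wh,a=cv2.minAreaRect(np.argwhere(r['pixels'])[:,::-1].astype(np.float32))
  print(r['conf'],r['pixel'],onz(C,[r['pixel']],.08)[0],c,wh,a)
```

```text
1.825 [ 4.06522636e-01 -7.55295600e-02  1.73061072e+00  6.39293485e-04
  1.48657225e+00  3.20162754e-01] [0.45578798 0.25222293 0.20072143] [-2.12313157e+00 -2.31475901e+00 -3.22778008e-04] 0.04578248050491514 [-0.45171721 -0.68405967 -0.32896084]
[[-8.620e-02  9.963e-01 -3.000e-04]
 [ 9.963e-01  8.620e-02  6.000e-04]
 [ 6.000e-04 -3.000e-04 -1.000e+00]]
0.83 [391.8, 181.5] [0.51011428 0.30155061 0.08      ] (393.0, 180.0) (28.0, 50.0) 90.0
0.8 [326.9, 127.8] [0.4517921  0.33990042 0.08      ] (326.46893310546875, 127.62757873535156) (48.3869514465332, 22.07948112487793) 40.23635482788086
0.65 [423.6, 88.1] [0.5250911  0.37687478 0.08      ] (424.9956970214844, 90.88812255859375) (51.886844635009766, 44.01990509033203) 36.46923828125
0.56 [325.1, 224.8] [0.45743164 0.25919598 0.08      ] (321.1999816894531, 226.9000244140625) (23.084625244140625, 51.54512405395508) 18.434947967529297
```

View pics/w1.png

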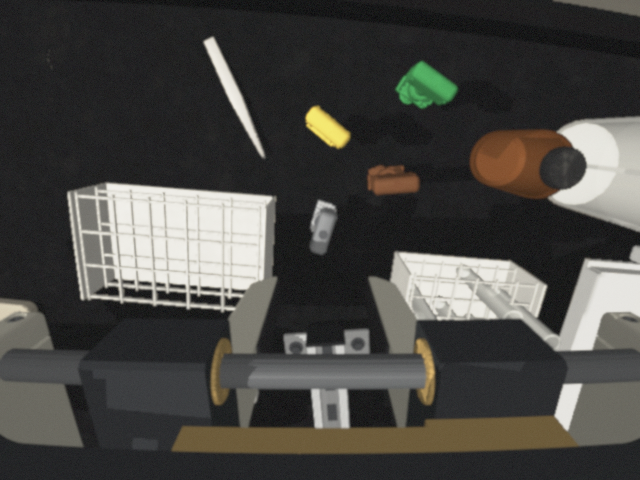

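The wrist picture shows the grey stop at (323,228), clear of its neighbours: the rack edge at x=275 and brown at (393,180). Next I'll fit a silhouette model to refine its pose.

```bash
cat >> h.py <<'E'
def box(l,w,z0,z1): return np.array([[x,y,z] for x in(-w/2,w/2) for y in(-l/2,l/2) for z in(z0,z1)])
def cyl(r,z0,z1): a=np.linspace(0,6.28,24);return np.array([[r*np.cos(t),r*np.sin(t),z] for t in a for z in(z0,z1)])
PARTS=[box(.038,.014,.062,.090),cyl(.0065,.045,.065),cyl(.010,.037,.048),np.r_[box(.034,.020,.033,.037),box(.031,.017,.029,.03)],cyl(.009,0,.003),cyl(.006,0,.03)]
def sil(C,x,y,z,yaw,shape=(480,640),up=1,parts=PARTS):
    R=Ro.from_euler('z',yaw).as_matrix();m=np.zeros((shape[0],shape[1]),np.uint8)
    for P in parts:
        p=proj(C,P@R.T+[x,y,z]);cv2.fillConvexPoly(m,cv2.convexHull(np.round(p*16).astype(np.int32)),255,cv2.LINE_AA,4)
    return m/255.
E
python3 - <<'E'
from h import *
from scipy.optimize import minimize
s=robot.read_state()
def obs(f,roi,thr):
    i=cv2.imread(f).astype(float).max(2);x0,y0,x1,y1=roi;m=np.clip((i-thr)/40+.5,0,1);return m[y0:y1,x0:x1]
V={}
for n,f,roi,thr in(('wrist','pics/w1.png',(297,190,350,265),75),('top','pics/top0.png',(222,263,256,290),80),('scene','pics/scene0.png',(228,214,258,268),75)):
    V[n]=(cam(n,s),obs(f,roi,thr),roi)
def cost(p,ns):
    e=0
    for n in ns:
        C,o,(x0,y0,x1,y1)=V[n];d=sil(C,p[0]/1e3,p[1]/1e3,0,np.radians(p[2]))[y0:y1,x0:x1]-o;e+=(d**2).sum()/o.sum()
    return e/len(ns)
for ns in(['wrist'],['top'],['scene'],['wrist','top','scene']):
    b=min((minimize(cost,[457,252,a],(ns,),method='Nelder-Mead',options=dict(initial_simplex=[[457+4*u,252+4*v,a+8*w] for u,v,w in((0,0,0),(1,0,0),(0,1,0),(0,0,1))])) for a in(-30,-20,-10,0,10,20)),key=lambda r:r.fun);print(ns,b.x.round(1),round(b.fun,3))
E
```

```text
['wrist'] [455.5 255.5  -8. ] 0.081
['top'] [455.3 252.  -10. ] 0.196
['scene'] [454.8 252.9 -19.4] 0.541
['wrist', 'top', 'scene'] [455.4 253.   -9.3] 0.296
```

>>> {"method": "carry_out", "body": {"rows": [[0.002, 0, 0.05, 0, 0, 10], [0.002, 0, 0.09, 0, 0, 13.5], [0.002, 0, 0.12, 0, 0, 13.5], [0.002, 0, 0.142, 0, 0, 13.5], [0.002, 0, 0.142, 0, 0, 13.5], [0.002, 0, 0.142, 0, 0, 13.5]], "jaw": 150}}

```text
t: 2.68
tool_pos: [0.4566, 0.2539, 0.0597]
orientation: [2.382, 2.048, 0.002]
force: [0.4, -0.7, -0.1]
opening: 0.038
gripper_force: 0.0
```

>>> {"method": "carry_out", "body": {"rows": [[0, 0, 0, 0, 0, 0], [0, 0, 0, 0, 0, 0], [0, 0, 0, 0, 0, 0], [0, 0, 0, 0, 0, 0]], "jaw": 255, "force": 40}}

```text
t: 3.18
tool_pos: [0.4568, 0.2531, 0.0592]
orientation: [2.383, 2.047, 0.001]
force: [-0.4, -0.5, 2.6]
opening: 0.0138
gripper_force: 40.0
```

Gripped at the expected 14 mm. Now I'll lift, then move over the open channel.

>>> {"method": "carry_out", "body": {"rows": [[0, 0, -0.05, 0, 0, 0], [0, 0, -0.106, 0, 0, 0], [-0.05, 0.013, -0.106, 0, 0, -8], [-0.1, 0.027, -0.106, 0, 0, -17], [-0.15, 0.04, -0.106, 0, 0, -17.3], [-0.2, 0.053, -0.106, 0, 0, -17.3], [-0.2, 0.053, -0.106, 0, 0, -17.3], [-0.2, 0.053, -0.106, 0, 0, -17.3], [-0.2, 0.053, -0.106, 0, 0, -17.3]]}}

```text
t: 4.3
tool_pos: [0.4783, 0.0483, 0.1644]
orientation: [-2.046, -2.383, 0.0]
force: [-0.6, -0.4, -1.9]
opening: 0.0138
gripper_force: 40.0
```

Run:
```python
from h import *
s=robot.read_state();print(s['t'],s['tool_pos'],s['orientation'],s['opening'],s['force'])
i=robot.read_camera('wrist');cv2.imwrite('pics/w2.png',i[:,:,::-1])
j=robot.read_camera('top');cv2.imwrite('pics/top2.png',j[:,:,::-1])
j=robot.read_camera('scene');cv2.imwrite('pics/scene2.png',j[:,:,::-1])
```

```text
4.3 [0.47832331 0.04834636 0.16443338] [-2.04635122e+00 -2.38293935e+00  7.98645599e-05] 0.0137886736751442 [-0.63828714 -0.35311759 -1.88912474]
```

View pics/w2.png

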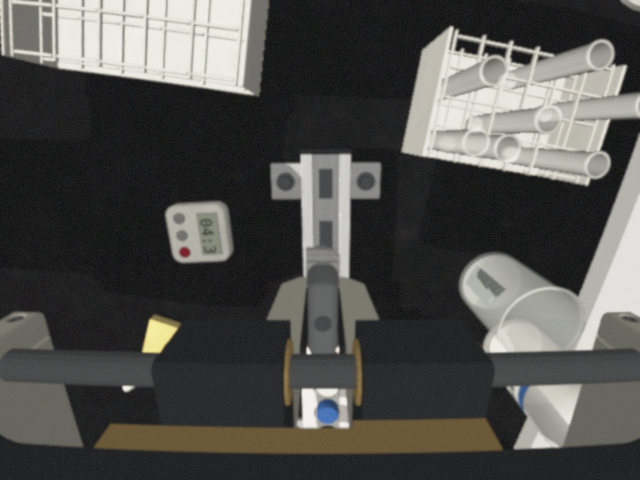

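The picture shows the held stop with its foot and nut at about (322,255). The rail's open part runs up the image, columns 302–350, rows 152–280. I'll measure the slot edges against the stop.

Run:
```python
from h import *
s=robot.read_state();C=cam('wrist',s)
g=cv2.GaussianBlur(cv2.imread('pics/w2.png')[:,:,1].astype(float),(3,3),0.7)
for r in range(160,262,12): print(r,' '.join(f'{v:.0f}' for v in g[r-1:r+2,296:358].mean(0)))
t=s['tool_pos'];print(proj(C,[[t[0],t[1],t[2]-.0592+z] for z in(0,.029,.037,.076)]).round(1))
i=cv2.imread('pics/w2.png');cr=cv2.resize(i[140:290,265:385],None,fx=4,fy=4,interpolation=2)
cv2.imwrite('pics/w2c.png',cr)
```

```text
160 40 41 50 80 135 184 205 208 208 209 208 206 205 206 200 180 156 143 142 142 142 143 144 145 146 146 145 143 142 143 143 143 143 143 144 146 146 145 143 142 142 146 159 180 196 203 206 208 207 206 206 205 202 188 153 103 62 42 36 37 39 39
172 170 181 191 201 208 212 211 207 206 207 207 206 205 204 198 182 161 147 142 141 140 136 122 99 81 75 75 75 74 74 75 75 75 75 78 90 111 130 140 141 142 147 163 186 201 204 205 208 208 207 205 203 199 187 168 150 142 141 142 141 141 140
184 133 136 137 141 154 177 196 202 205 207 208 206 205 205 202 190 168 147 141 141 141 138 124 101 81 75 73 72 74 74 73 73 73 74 78 90 110 130 140 142 142 149 166 189 202 204 205 207 206 205 205 203 197 182 160 144 138 137 137 132 119 100
196 133 133 133 134 144 168 193 203 205 206 206 205 204 205 204 194 172 150 141 140 141 138 125 105 88 81 80 79 79 80 80 79 79 79 83 94 112 131 140 142 142 150 169 192 206 207 206 207 206 204 204 203 195 174 150 135 132 131 131 132 131 130
208 25 25 26 35 68 120 169 197 206 206 206 205 204 205 205 197 175 150 139 140 142 142 143 143 143 142 141 140 140 141 141 140 140 140 142 
[... 390 characters left out ...]
203 202 196 178 154 141 140 141 139 129 109 89 78 75 74 73 73 73 73 73 74 77 87 108 127 136 139 141 151 174 197 206 206 206 205 204 203 203 201 186 150 98 53 32 28 26 24 25 25
244 27 25 25 28 41 78 135 184 203 205 203 201 200 200 200 196 182 160 143 135 132 129 120 104 89 82 81 81 79 78 76 74 73 74 76 87 106 126 135 138 140 150 172 195 205 205 204 203 202 203 203 196 174 132 81 42 27 25 25 25 26 25
256 24 26 26 24 33 61 108 158 186 182 161 144 138 136 134 134 133 132 133 134 134 134 134 134 134 135 134 134 134 134 134 133 132 131 131 131 131 132 133 133 134 138 148 167 187 199 203 204 203 203 202 192 165 119 71 38 29 27 27 26 25 28
[[322.5 256. ]
 [322.5 271.8]
 [322.5 276.9]
 [322.5 308.5]]
```

View pics/w2c.png

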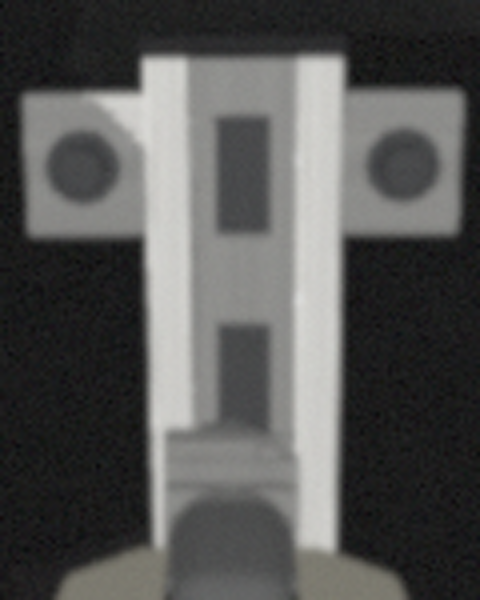

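```bash
cat >> h.py <<'E'
def cross(row,level):
    i=np.where(np.diff(np.sign(row-level))!=0)[0];return i+(level-row[i])/(row[i+1]-row[i])
def rail_fit(f,rows,s):
    C=cam('wrist',s);R=Ro.from_rotvec(s['orientation']).as_matrix()
    g=cv2.GaussianBlur(cv2.imread(f)[:,:,1].astype(float),(3,3),0.7);P=[]
    for r in rows:
        v=g[r,290:365];o=cross(v,115)+290;n=cross(v,174)+290
        sl=[n[n<325][-1],n[n>325][0]]
        P.append((r,o[0],o[-1],*sl))
    P=np.array(P);t=s['tool_pos'];res=[]
    for k in(1,2,3,4):
        W=onz(C,P[:,[k,0]],.047)-t;L=W@R;res.append(np.polyfit(L[:,0],L[:,1]*1e3,1))
        print(('outL','outR','slotL','slotR')[k-1],'y at TCP mm',res[-1][1].round(2),'slope deg',np.degrees(np.arctan(res[-1][0]/1e3)).round(2))
    return res
E
python3 - <<'E'
from h import *
s=robot.read_state();t=s['tool_pos']
rail_fit('pics/w2.png',[204,206,208,210,212,214,216,218,220,222,224,226,228,230,232,234,236,238,240],s)
# nut edges in hand
C=cam('wrist',s);R=Ro.from_rotvec(s['orientation']).as_matrix()
g=cv2.GaussianBlur(cv2.imread('pics/w2.png')[:,:,1].astype(float),(3,3),0.7)
for r in (252,256,260,264,268): print(r,' '.join(f'{v:.0f}' for v in g[r,298:348]))
for n in (.029,.037): print(proj(C,[t+R@[a,b,.0592-n] for a in(.0155,.017) for b in(-.010,-.0085,.0085,.010)]).round(1).tolist())
# overlay
m=np.zeros((480,640));X=proj(C,[t+R@[a,b,.0592-z] for z in (.029,.037) for a in(-.017,.017) for b in(-.01,.01)]);print(X.round(1).tolist())
# rail end from +y cap: col profile along row at slot col 325
print(' '.join(f'{v:.0f}' for v in g[140:165,306]))
T=cam('top');
E
```

```text
outL y at TCP mm -18.05 slope deg -0.54
outR y at TCP mm 23.63 slope deg -0.68
slotL y at TCP mm -8.88 slope deg -0.0
slotR y at TCP mm 13.53 slope deg -0.63
252 27 26 34 63 114 162 187 183 160 142 135 135 136 135 135 134 134 134 134 134 135 135 135 134 134 134 134 134 134 132 130 127 128 130 130 129 127 126 130 142 165 189 200 203 204 202 202 202 201 194
256 25 24 34 62 109 158 186 183 161 145 138 136 134 134 133 133 133 134 134 134 135 135 135 135 134 134 135 134 134 133 132 131 131 131 132 133 133 135 135 139 148 167 187 199 203 203 203 204 202 192
260 26 27 32 51 93 146 180 180 157 136 127 125 124 123 124 123 123 122 122 123 123 123 123 123 124 125 124 123 123 122 122 121 122 121 121 123 124 125 128 133 144 163 184 197 202 202 202 203 202 192
264 26 27 33 51 93 145 179 180 160 144 139 137 134 130 123 116 108 102 98 95 94 94 95 96 96 96 95 95 95 95 96 98 104 111 119 127 132 135 136 138 146 163 184 197 201 202 203 204 202 191
268 25 25 28 44 84 138 175 176 156 138 124 111 98 87 79 77 76 77 77 77 77 77 76 76 76 77 77 77 77 77 77 77 76 77 78 83 92 106 120 132 145 164 184 197 201 203 204 205 205 195
[[306.0, 248.2], [308.5, 248.2], [336.4, 248.2], [338.8, 248.2], [306.0, 245.9], [308.5, 245.9], [336.4, 245.9], [338.9, 245.9]]
[[305.4, 252.6], [307.9, 252.6], [336.9, 252.5], [339.5, 252.5], [305.4, 250.1], [307.9, 250.1], [336.9, 250.1], [339.5, 250.1]]
[[306.8, 296.6], [338.1, 296.5], [306.0, 245.9], [338.9, 245.9], [306.2, 302.4], [338.7, 302.4], [305.4, 250.1], [339.5, 250.1]]
33 31 31 32 32 31 32 32 33 38 44 47 59 95 144 184 202 206 208 208 208 207 207 207 208
```

>>> {"method": "carry_out", "body": {"rows": [[0, 0.0026, 0, 0, 0, -0.5], [0, 0.0026, 0.03, 0, 0, -0.5], [0, 0.0026, 0.055, 0, 0, -0.5], [0, 0.0026, 0.067, 0, 0, -0.5], [0, 0.0026, 0.067, 0, 0, -0.5], [0, 0.0026, 0.067, 0, 0, -0.5]]}}

```text
t: 5.2
tool_pos: [0.482, 0.0477, 0.0988]
orientation: [2.037, 2.39, 0.002]
force: [1.1, -0.1, -2.1]
opening: 0.0136
gripper_force: 40.0
```

Run:
```python
from h import *
s=robot.read_state();print(s['t'],s['tool_pos'],s['orientation'],s['force'])
i=robot.read_camera('wrist');cv2.imwrite('pics/w3.png',i[:,:,::-1])
C=cam('wrist',s);R=Ro.from_rotvec(s['orientation']).as_matrix();t=s['tool_pos']
print('end', ((onz(C,[[325,153]],.047)-t)@R).round(4))
g=cv2.GaussianBlur(i[:,:,1].astype(float),(3,3),0.7)
for r in range(60,290,15): print(r,cross(g[r,285:370],115).round(1)+285,cross(g[r,285:370],174).round(1)+285)
cv2.imwrite('pics/w3c.png',cv2.resize(i[60:300,230:420,::-1],None,fx=2.5,fy=2.5,interpolation=2))
print(proj(C,[t+R@[a,b,.0592-z] for z in (.029,.037) for a in(-.017,.017) for b in(-.01,.01)]).round(1).tolist())
```

```text
5.2 [0.48197201 0.04771015 0.09877432] [2.03693177e+00 2.39014211e+00 1.66740169e-03] [ 1.07630268 -0.10202944 -2.11578087]
end [[0.071  0.0016 0.0518]]
60 [] []
75 [] []
90 [] []
105 [] []
120 [] []
135 [] []
150 [] []
165 [288.5 354. ] [289.8 303.  338.4 352.5]
180 [312.7 330.2 366.3] [286.9 303.2 338.2 352.5]
195 [312.7 330.3 360.3] [289.5 303.4 337.8 352.2]
210 [313.2 329.8] [290.3 303.4 337.8 351.6]
225 [289.8 352.5] [290.9 303.8 337.7 351.1]
240 [290.5 313.4 329.4 351. ] [291.8 304.1 337.4 343.3]
255 [290.6 350.9] [291.7 305.  305.  337. ]
270 [291.1 309.8 337.  350.2] [292.5 307.3]
285 [305.3 339.8 362.1] []
[[306.8, 296.6], [338.1, 296.5], [306.0, 245.9], [338.9, 245.9], [306.2, 302.4], [338.7, 302.4], [305.3, 250.1], [339.5, 250.1]]
```

View pics/w3c.png

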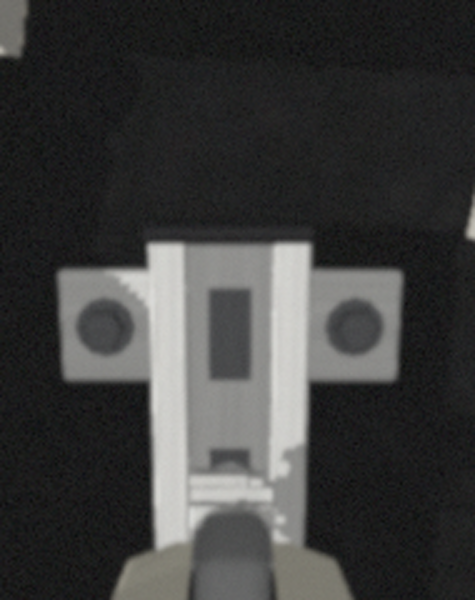

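The rail's +y end is 71 mm from the TCP, so the stop sits at rail y of about 109 mm, clear of the sled. The slot centre is 1.1 mm to the -y side of the tool. I'll correct that and start in slowly.

>>> {"method": "carry_out", "body": {"rows": [[0, -0.0011, 0, 0, 0, 0], [0, -0.0011, 0, 0, 0, 0], [0, -0.0011, 0.008, 0, 0, 0], [0, -0.0011, 0.015, 0, 0, 0], [0, -0.0011, 0.018, 0, 0, 0], [0, -0.0011, 0.018, 0, 0, 0], [0, -0.0011, 0.018, 0, 0, 0]]}}

```text
t: 6.12
tool_pos: [0.4802, 0.0475, 0.0797]
orientation: [2.038, 2.391, 0.0]
force: [0.1, 0.0, -0.8]
opening: 0.014
gripper_force: 40.0
```

Run:
```python
from h import *
s=robot.read_state();print(s['t'],s['tool_pos'],s['orientation'],s['force'])
i=robot.read_camera('wrist');cv2.imwrite('pics/w4.png',i[:,:,::-1])
g=cv2.GaussianBlur(i[:,:,1].astype(float),(3,3),0.7)
for r in range(165,290,12): print(r,cross(g[r,280:375],115).round(1)+280,cross(g[r,280:375],174).round(1)+280)
cv2.imwrite('pics/w4c.png',cv2.resize(i[160:300,260:390,::-1],None,fx=4,fy=4,interpolation=2))
```

```text
6.125 [0.48017399 0.04747929 0.07974942] [2.03785484e+00 2.39080710e+00 1.91960074e-04] [ 0.14169112  0.00448053 -0.80045056]
165 [288.5 360.3] [289.7 304.4 343.2 358.8]
177 [] [280.3 304.5 342.8 358.6]
189 [281.8 314.8 333.7 366.7] [289.3 304.5 342.7 358.5]
201 [281.6 314.7 333.4 366.4] [289.9 304.7 342.5 358.1]
213 [315.  333.4] [290.  305.2 342.3 357.5]
225 [290.  358.5] [291.4 305.2 341.8 357. ]
237 [290.5 357.9] [291.7 305.3 342.  356.5]
249 [290.6 329.9 330.7 357.6] [291.7 305.7 347.5 356.2]
261 [291.  356.3] [292.3 306.5]
273 [291.5 307.9 338.3 355.8] [292.8 306.2]
285 [281.  305.3 339.8 362. ] []
```

View pics/w4c.png

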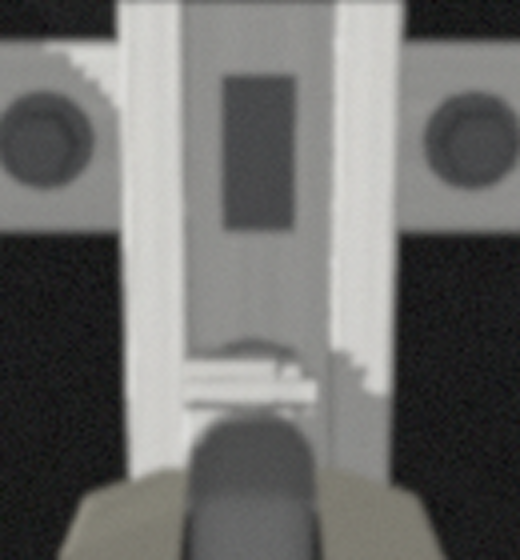

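The nut is just above the slot. The slot centre is about 0.7 mm to the +y side of the tool, which agrees with the measured pose. I'll correct without descending.

>>> {"method": "carry_out", "body": {"rows": [[0, 0.0007, 0, 0, 0, 0], [0, 0.0007, 0, 0, 0, 0], [0, 0.0007, 0, 0, 0, 0], [0, 0.0007, 0, 0, 0, 0]]}}

```text
t: 6.68
tool_pos: [0.4807, 0.0476, 0.0796]
orientation: [-2.038, -2.391, 0.0]
force: [0.4, -0.5, -1.9]
opening: 0.0134
gripper_force: 40.0
```

Run:
```python
from h import *
s=robot.read_state();print(s['t'],s['tool_pos'],s['orientation'],s['force'])
i=robot.read_camera('wrist')
g=cv2.GaussianBlur(i[:,:,1].astype(float),(3,3),0.7)
for r in (189,213,225,237,261,273,285): print(r,cross(g[r,280:375],115).round(1)+280,cross(g[r,280:375],174).round(1)+280)
print(robot.read_state()['tool_pos'])
```

```text
6.675 [0.48071585 0.04757534 0.07963766] [-2.03795357e+00 -2.39085001e+00  3.78053384e-05] [ 0.3678285  -0.51698561 -1.89039122]
189 [280.8 314.1 332.7 365.9] [288.4 303.5 341.7 357.4]
213 [314.  332.4] [289.  304.  341.3 356.6]
225 [289.  357.5] [290.4 304.3 341.3 356.1]
237 [289.5 357. ] [290.7 304.4 340.9 355.6]
261 [290.  355.6] [291.4 305.8]
273 [290.5 307.8 338.4 354.9] [291.8 305.9]
285 [281.  305.4 339.8 362.1] []
[0.48072976 0.04757024 0.07963674]
```

>>> {"method": "carry_out", "body": {"rows": [[0, 0, 0.004, 0, 0, 0], [0, 0, 0.007, 0, 0, 0], [0, 0, 0.01, 0, 0, 0], [0, 0, 0.01, 0, 0, 0]]}}

```text
t: 7.22
tool_pos: [0.4806, 0.0476, 0.0693]
orientation: [-2.038, -2.391, 0.0]
force: [-0.5, 0.3, -0.9]
opening: 0.0137
gripper_force: 40.0
```

No contact forces. Pressing down against the spring.

>>> {"method": "carry_out", "body": {"rows": [[0, 0, 0.003, 0, 0, 0], [0, 0, 0.005, 0, 0, 0], [0, 0, 0.007, 0, 0, 0], [0, 0, 0.0085, 0, 0, 0], [0, 0, 0.0085, 0, 0, 0], [0, 0, 0.0085, 0, 0, 0]]}}

```text
t: 7.98
tool_pos: [0.4815, 0.0476, 0.0625]
orientation: [2.037, 2.39, 0.002]
force: [-4.1, 0.8, 10.9]
opening: 0.0136
gripper_force: 40.0
```

>>> {"method": "carry_out", "body": {"rows": [[0, -0.0005, 0.0005, 0, 0, 0], [0, -0.0005, 0.0005, 0, 0, 0], [0, -0.0005, 0.0005, 0, 0, 0]]}}

```text
t: 8.35
tool_pos: [0.4815, 0.0475, 0.0623]
orientation: [2.037, 2.389, 0.003]
force: [-2.0, 0.2, 10.1]
opening: 0.014
gripper_force: 40.0
```

>>> {"method": "carry_out", "body": {"rows": [[0, -0.0003, 0.0008, 0, 0, 0], [0, -0.0003, 0.0016, 0, 0, 0], [0, -0.0003, 0.0016, 0, 0, 0], [0, -0.0003, 0.0016, 0, 0, 0]]}}

```text
t: 8.85
tool_pos: [0.4814, 0.0475, 0.0609]
orientation: [2.036, 2.389, 0.003]
force: [-1.6, 0.7, 11.6]
opening: 0.0137
gripper_force: 40.0
```

>>> {"method": "carry_out", "body": {"rows": [[0, 0, 0, 0, 0, 8], [0, 0, 0, 0, 0, 16], [0, 0, 0, 0, 0, 24], [0, 0, 0, 0, 0, 32], [0, 0, 0, 0, 0, 40], [0, 0, 0, 0, 0, 45], [0, 0, 0, 0, 0, 45]]}}

```text
t: 9.72
tool_pos: [0.4823, 0.0474, 0.0613]
orientation: [2.797, 1.426, 0.007]
force: [0.5, 0.7, 10.9]
opening: 0.0137
gripper_force: 40.0
```

Run:
```python
from h import *
s=robot.read_state();R=Ro.from_rotvec(s['orientation']).as_matrix();print(s['tool_pos'],np.degrees(np.arctan2(R[1,0],R[0,0])),s['force'],s['wrist_torque'],s['q'],R.round(4))
```

```text
[0.48231694 0.04740196 0.06134738] 54.03326081933533 [ 0.47156022  0.67688812 10.85675328] [-0.05177671  0.12081323 -0.01406947] [-7.86642926e-03 -5.00956881e-02  1.97151783e+00 -1.53478625e-05
  1.21529462e+00  6.19882507e-01] [[ 5.873e-01  8.093e-01  4.900e-03]
 [ 8.094e-01 -5.873e-01 -1.000e-04]
 [ 2.800e-03  4.000e-03 -1.000e+00]]
```

>>> {"method": "carry_out", "body": {"rows": [[-0.0005, -0.0005, 0, 0, 0, 0], [-0.0009, -0.0009, 0, 0, 0, 5], [-0.0009, -0.0009, 0, 0, 0, 13], [-0.0009, -0.0009, 0, 0, 0, 21], [-0.0009, -0.0009, 0, 0, 0, 29], [-0.0009, -0.0009, 0, 0, 0, 37], [-0.0009, -0.0009, 0, 0, 0, 45], [-0.0009, -0.0009, 0, 0, 0, 45], [-0.0009, -0.0009, 0, 0, 0, 45]]}}

```text
t: 10.85
tool_pos: [0.4811, 0.0472, 0.0614]
orientation: [3.131, 0.249, 0.008]
force: [0.9, -0.3, 11.4]
opening: 0.0138
gripper_force: 40.0
```

Run:
```python
from h import *
s=robot.read_state();R=Ro.from_rotvec(s['orientation']).as_matrix();print(s['tool_pos'],np.degrees(np.arctan2(R[1,0],R[0,0])),s['force'],s['wrist_torque'],s['q'],R.round(4))
```

```text
[0.48113603 0.04718824 0.06139499] 9.109229520912098 [ 0.85937424 -0.31821266 11.3984602 ] [-0.11429711  0.12185016 -0.0429176 ] [-8.27550945e-03 -5.36714979e-02  1.97486147e+00 -8.98065078e-05
  1.21536671e+00  1.40356809e+00] [[ 9.874e-01  1.583e-01  5.000e-03]
 [ 1.583e-01 -9.874e-01 -1.000e-04]
 [ 5.000e-03  9.000e-04 -1.000e+00]]
```

>>> {"method": "carry_out", "body": {"rows": [[0, 0, -0.0015, 0, 0, 0], [0, 0, -0.003, 0, 0, 0], [0, 0, -0.0045, 0, 0, 0], [0, 0, -0.006, 0, 0, 0], [0, 0, -0.006, 0, 0, 0], [0, 0, -0.006, 0, 0, 0]]}}

```text
t: 11.6
tool_pos: [0.4805, 0.0472, 0.0653]
orientation: [3.131, 0.249, 0.007]
force: [8.9, 0.6, -7.0]
opening: 0.0138
gripper_force: 40.0
```

>>> {"method": "carry_out", "body": {"rows": [[0, 0, -0.0006, 0, 0, 0], [0, 0, -0.0006, 0, 0, 0]]}}

```text
t: 11.85
tool_pos: [0.4805, 0.0472, 0.0654]
orientation: [3.131, 0.249, 0.007]
force: [12.1, -0.3, -11.8]
opening: 0.013
gripper_force: 40.0
```

Run:
```python
from h import *
s=robot.read_state();R=Ro.from_rotvec(s['orientation']).as_matrix();print(s['tool_pos'],np.degrees(np.arctan2(R[1,0],R[0,0])),s['force'],s['wrist_torque'],R.round(4))
im=robot.read_camera('scene');cv2.imwrite('pics/s5.png',cv2.resize(im[220:400,250:490,::-1],None,fx=3,fy=3,interpolation=2))
```

```text
[0.4805041  0.04717919 0.06535321] 9.102903824594572 [ 12.13438412  -0.3333     -11.84056749] [-0.01761826 -2.26941831  0.07639002] [[ 9.874e-01  1.582e-01  4.200e-03]
 [ 1.582e-01 -9.874e-01  0.000e+00]
 [ 4.100e-03  7.000e-04 -1.000e+00]]
```

View pics/s5.png

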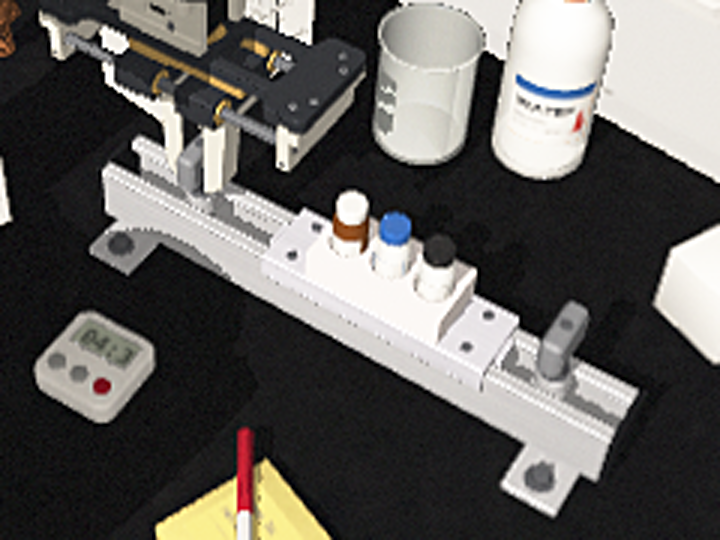

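The nut is caught: an upward pull of about 12 N doesn't lift it, and the TCP sits at origin +6 mm. The scene shows the stop upright in the channel. I'll relieve the arm load, then slide.

>>> {"method": "carry_out", "body": {"rows": [[0.001, 0, 0.0014, 0, 0, 0], [0.0014, 0, 0.0014, 0, 0, 0], [0.0014, 0, 0.0014, 0, 0, 0]]}}

```text
t: 12.28
tool_pos: [0.481, 0.0473, 0.0652]
orientation: [3.131, 0.25, 0.003]
force: [1.3, -0.8, 5.0]
opening: 0.0138
gripper_force: 40.0
```

>>> {"method": "carry_out", "body": {"rows": [[0, 0.003, -0.0006, 0, 0, 0], [0, 0.007, -0.0006, 0, 0, 0], [0, 0.012, -0.0006, 0, 0, 0], [0, 0.017, -0.0006, 0, 0, 0], [0, 0.022, -0.0006, 0, 0, 0], [0, 0.027, -0.0006, 0, 0, 0], [0, 0.03, -0.0006, 0, 0, 0], [0, 0.03, -0.0006, 0, 0, 0]]}}

```text
t: 13.28
tool_pos: [0.4854, 0.0181, 0.0652]
orientation: [-3.131, -0.249, -0.002]
force: [3.4, 4.5, 4.0]
opening: 0.0139
gripper_force: 40.0
```

>>> {"method": "carry_out", "body": {"rows": [[0.0004, 0.003, -0.0004, 0, 0, 0], [0.0004, 0.006, -0.0004, 0, 0, 0], [0.0004, 0.009, -0.0004, 0, 0, 0], [0.0004, 0.012, -0.0004, 0, 0, 0], [0.0004, 0.015, -0.0004, 0, 0, 0], [0.0004, 0.018, -0.0004, 0, 0, 0], [0.0004, 0.02, -0.0004, 0, 0, 0], [0.0004, 0.02, -0.0004, 0, 0, 0]]}}

```text
t: 14.28
tool_pos: [0.4884, -0.001, 0.0652]
orientation: [-3.13, -0.249, -0.0]
force: [3.0, 5.3, 2.6]
opening: 0.0133
gripper_force: 40.0
```

Run:
```python
from h import *
s=robot.read_state();print(s['force'],s['tool_pos'])
im=robot.read_camera('scene');cv2.imwrite('pics/s6.png',cv2.resize(im[220:400,250:490,::-1],None,fx=3,fy=3,interpolation=2))
```

```text
[3.03465496 5.32261924 2.56811764] [ 0.48843407 -0.00099926  0.06518212]
```

View pics/s6.png

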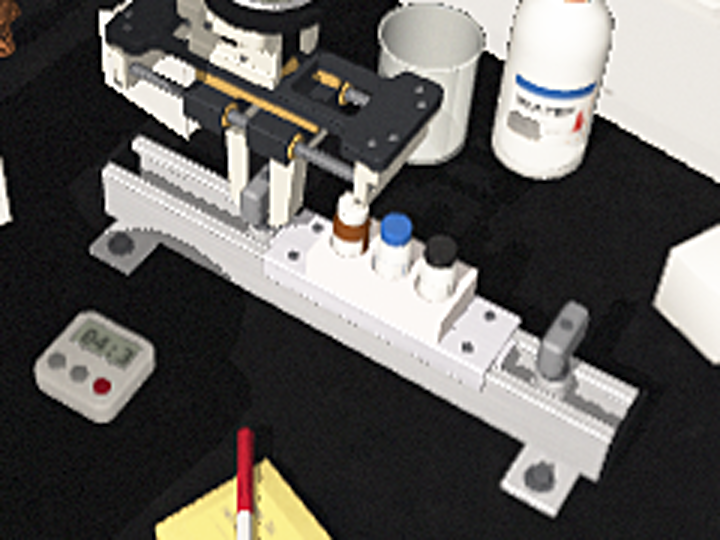

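The stop is about at the sled's face and everything is clear. Continuing in small steps, watching the push force.

>>> {"method": "carry_out", "body": {"rows": [[0.0003, 0.0015, -0.0003, 0, 0, 0], [0.0003, 0.003, -0.0003, 0, 0, 0], [0.0003, 0.0045, -0.0003, 0, 0, 0], [0.0003, 0.006, -0.0003, 0, 0, 0], [0.0003, 0.0075, -0.0003, 0, 0, 0]]}}

```text
t: 14.95
tool_pos: [0.4896, -0.0077, 0.0652]
orientation: [-3.129, -0.25, 0.001]
force: [1.8, 8.7, 1.3]
opening: 0.0137
gripper_force: 40.0
```

Run:
```python
from h import *
s=robot.read_state();print(s['force'],s['tool_pos'])
im=robot.read_camera('scene');cv2.imwrite('pics/s7.png',im[:,:,::-1])
# sled shift along image between scene0 and now: vial caps block matching
a=cv2.imread('pics/scene0.png');tpl=a[283:345,370:412];
for f in('pics/scene0.png','pics/s7.png'):
  r=cv2.matchTemplate(cv2.imread(f)[270:375,350:450],tpl,cv2.TM_CCOEFF_NORMED);_,v,_,l=cv2.minMaxLoc(r);print(v,l)
```

```text
[1.7552751  8.74644123 1.26258429] [ 0.48956333 -0.00774663  0.06524743]
0.9999996423721313 (20, 13)
0.982060968875885 (24, 15)
```

>>> {"method": "carry_out", "body": {"rows": [[0, 0.001, 0, 0, 0, 0], [0, 0.002, 0, 0, 0, 0]]}}

```text
t: 15.25
tool_pos: [0.4899, -0.0097, 0.0652]
orientation: [-3.129, -0.25, 0.001]
force: [1.0, 8.4, 2.7]
opening: 0.0138
gripper_force: 40.0
```

>>> {"method": "carry_out", "body": {"rows": [[0, 0.001, 0, 0, 0, 0], [0, 0.0018, 0, 0, 0, 0]]}}

```text
t: 15.5
tool_pos: [0.4901, -0.0115, 0.0652]
orientation: [-3.129, -0.25, 0.001]
force: [2.4, 7.9, 2.3]
opening: 0.0136
gripper_force: 40.0
```

Not home yet: about 8 N, and it is still moving freely.

>>> {"method": "carry_out", "body": {"rows": [[0, 0.001, 0, 0, 0, 0], [0, 0.0018, 0, 0, 0, 0]]}}

```text
t: 15.75
tool_pos: [0.4904, -0.0133, 0.0652]
orientation: [-3.129, -0.25, 0.001]
force: [2.7, 8.3, 1.7]
opening: 0.0137
gripper_force: 40.0
```

>>> {"method": "carry_out", "body": {"rows": [[0, 0.001, 0, 0, 0, 0], [0, 0.0018, 0, 0, 0, 0]]}}

```text
t: 16.0
tool_pos: [0.4907, -0.015, 0.0652]
orientation: [-3.129, -0.25, 0.001]
force: [2.1, 9.2, 1.8]
opening: 0.0139
gripper_force: 40.0
```

>>> {"method": "carry_out", "body": {"rows": [[0, 0.001, 0, 0, 0, 0], [0, 0.0018, 0, 0, 0, 0]]}}

```text
t: 16.25
tool_pos: [0.491, -0.0168, 0.0652]
orientation: [-3.129, -0.25, 0.001]
force: [2.8, 8.4, 1.7]
opening: 0.0139
gripper_force: 40.0
```

>>> {"method": "carry_out", "body": {"rows": [[0, 0.001, 0, 0, 0, 0], [0, 0.0018, 0, 0, 0, 0]]}}

```text
t: 16.5
tool_pos: [0.4913, -0.0186, 0.0652]
orientation: [-3.129, -0.25, 0.001]
force: [2.0, 9.8, 2.9]
opening: 0.0137
gripper_force: 40.0
```

>>> {"method": "carry_out", "body": {"rows": [[0, 0.001, 0, 0, 0, 0], [0, 0.0018, 0, 0, 0, 0]]}}

```text
t: 16.75
tool_pos: [0.4913, -0.0188, 0.0652]
orientation: [-3.126, -0.25, 0.001]
force: [0.7, 17.9, 5.1]
opening: 0.0137
gripper_force: 40.0
```

Home: motion has stopped at y = -0.0188 with about 18 N at the tool, so roughly 13 N on the sled. Next I'll unload the arm and then open the fingers a little. The white block is close, so they can't open wide.

>>> {"method": "carry_out", "body": {"rows": [[0, -0.0012, -0.0003, 0, 0, 0], [0, -0.0022, -0.0003, 0, 0, 0], [0, -0.0022, -0.0003, 0, 0, 0]]}}

```text
t: 17.12
tool_pos: [0.4912, -0.0185, 0.0652]
orientation: [-3.13, -0.25, 0.001]
force: [4.5, 8.0, -1.3]
opening: 0.0138
gripper_force: 40.0
```

>>> {"method": "carry_out", "body": {"rows": [[0.0005, -0.0008, 0, 0, 0, 0], [0.0005, -0.0008, 0, 0, 0, 0]]}}

```text
t: 17.38
tool_pos: [0.4913, -0.0184, 0.0653]
orientation: [-3.131, -0.25, 0.002]
force: [0.9, 5.3, -0.2]
opening: 0.0135
gripper_force: 40.0
```

>>> {"method": "carry_out", "body": {"rows": [[0, 0, 0, 0, 0, 0], [0, 0, 0, 0, 0, 0], [0, 0, 0, 0, 0, 0], [0, 0, 0, 0, 0, 0]], "jaw": 176}}

```text
t: 17.88
tool_pos: [0.4919, -0.019, 0.0658]
orientation: [3.131, 0.249, -0.0]
force: [-0.4, 0.4, -0.6]
opening: 0.0288
gripper_force: 0.0
```

Released, with no residual forces. Retreating straight up and back to look.

>>> {"method": "carry_out", "body": {"rows": [[0, 0, -0.015, 0, 0, 0], [0, 0, -0.04, 0, 0, 0], [0, 0, -0.09, 0, 0, 0], [0, 0, -0.15, 0, 0, 0], [-0.05, -0.03, -0.18, 0, 0, 0], [-0.1, -0.08, -0.18, 0, 0, 0], [-0.15, -0.1, -0.18, 0, 0, 0], [-0.15, -0.1, -0.18, 0, 0, 0]]}}

```text
t: 18.88
tool_pos: [0.326, 0.0571, 0.2478]
orientation: [3.131, 0.253, 0.009]
force: [0.7, 0.2, -0.5]
opening: 0.0289
gripper_force: 0.0
```

Run:
```python
from h import *
s=robot.read_state();print(s['t'],s['force'],s['tool_pos'])
a=robot.read_camera('scene')[220:400,250:490,::-1];b=robot.read_camera('top')[210:310,290:470,::-1]
cv2.imwrite('pics/f.png',np.hstack([cv2.resize(a,(480,360),interpolation=2),cv2.resize(b,(648,360),interpolation=2)])[:, :1100] if 0 else np.vstack([cv2.resize(a,(400,300),interpolation=2),cv2.resize(b,(540,300),interpolation=2)[:, 40:440]]))
```

```text
18.875 [ 0.671258    0.23057832 -0.51349127] [0.32604213 0.05714904 0.24779851]
```

View pics/f.png

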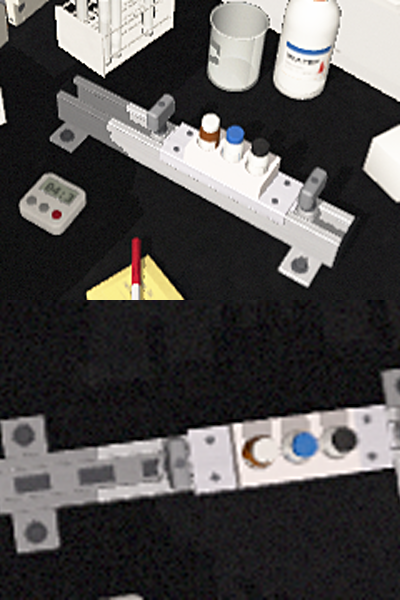

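The picture shows the stop upright and crosswise in the channel against the sled's face. The sled is home against the fixed stop, and the beaker and other items are undisturbed. During unloading the tool force stayed in the pushing direction, so the stop was never pulled back.

```bash
python3 -c "
from plant import robot
print(robot.close_job())"
```

```text
the job is handed in; nothing more can be done
None
```

The job is handed in at about 19 s: the grey stop is locked in the channel and snug against the sled, the sled is home against the fixed stop, and the gripper is clear with nothing else disturbed.

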